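# Hold the exposure box open for inspection

### The job

Turn the selector dial of the plate exposure box to the mark with three dots (inspection) while its lid is still shut, and only then lift the sprung lid by its round pull to 40 degrees and keep it there. The job finishes with the gripper still gripping the pull and holding the lid steady at 40 degrees, the dial still at three dots; leave the other things on the table where they are.

Things in the scene. Friction and masses are not known exactly. Their poses are not given: they have to be found in the camera images.
- exposure_box: Grey plastic box fixed to the table, 220 (x) x 320 (y) x 80 mm high; origin at the centre of its underside, x axis from its front to its hinge side, y to its left, z up. Its left part (y -55 to +160 mm) is a tray under the lid; its right part is a console, flat top at z = 80 mm, with the dial at (-40, -108) mm
- dial (a joint): selector dial, rad; grows clockwise seen from above. Four sprung clicks at 0, 0.6, 1.2 and 1.8, marked on the console with one, two, three and four white dots; three dots is 1.2. Stops at -0.05 and 1.85; the springs pull it into the nearest click with at most 0.15 N m
- dial_grip (a point): point on the dial's axis at gripping height, 108 mm above the table. The dial is an upright black bar 40 long x 12 wide, its top 118 mm above the table, on a disc of 38 mm diameter, 6 mm high, on the console. The point turns with the dial: x along the bar to the end with the white line, z up
- lid (a joint): lid opening angle, rad: 0 shut, 0.698 is 40 degrees, stop at 1.3. The hinge lies along the far edge; a spring and the lid's weight shut it at once when let go; lifting at the pull takes 3 to 8 N
- lid_pull (a point): centre of the lid's pull: a steel disc of 32 mm diameter, 18 mm thick along the box's y axis, on a 16 x 12 mm stem near the lid's front edge; pinch it across its 18 mm. It is 122 mm above the table and 35 mm above the lid's top when shut (lid 212 x 206 x 12 mm). The point turns with the lid: x towards the hinge, y along the hinge, z off the lid's face
- lid_hinge (a point): point on the lid's hinge axis in line with the pull, 81 mm above the table; the pull's centre lies 190 mm in front of it and 41 mm above it when the lid is shut, and swings up about it (y axis along the hinge)
- angle_peg (a point): fixed mark: a short peg pointing away from the hinge on a thin rod arc of 100 mm radius at the left end of the hinge (166 mm left of the box's centre, up to 180 mm high), with beads at 20 and 60 degrees. The lid's left edge points at the peg when the lid is open 40 degrees
- chalk_jar: bystander: loose screw jar 53 mm wide, 66 mm high, to the right of the box; origin at the centre of its underside
- brush_tin: bystander: loose food tin 76 mm wide, 58 mm high, to the right of the box; origin at the centre of its underside
- masking_tape: bystander: loose roll of tape 96 mm wide, 25 mm high, to the right of the box; origin at the centre of its underside
- eraser: bystander: loose eraser 22x45x13 mm in front of the box; origin at the centre of its underside
- marker_wide: bystander: loose marker pen 23x150x21 mm in front of the box; origin at the centre of its underside
- leads_box: bystander: loose small card box 30x58x14 mm to the right of the box; origin at the centre of its underside

How it is judged:
By the outcome, as a careful person would: the job done as asked, in the order asked, and still so for the second after the job is handed in, while the arm keeps its last pose, push and grip.
It also fails if it takes over 58 s, if anything falls off the work surface, if the arm or the gripper's body presses on something with over 40 N, if the wrist force passes 120 N, or if a joint passes its speed limit or range.

### The arm

A 6-joint arm with a two-finger parallel gripper is mounted at the origin on the work surface; the furniture and walls round the work are solid. World frame = base frame: x ahead of the robot, y to its left, z up, the work surface at z = 0. Lengths are in mm, angles in rad, forces in N, time in s.
With the tool pointing down it reaches from about 300 to 775 mm from the base axis. Payload 14.6 kg.
Tool frame: the origin (TCP) lies between the finger pads; the fingertips stand 25 mm ahead of it and the grasp point (between the pads) lies 6 mm ahead of it; z points along the fingers, y is the line along which they close (so a half turn about z gives the same grasp; the last joint's range is limited). The gripper opens to 94 mm and grips with 3 to 60 N. Pads are 16 mm wide; open, the fingers measure 119 mm over their backs; the gripper's body (75 mm by 177 mm) begins 78 mm behind the grasp point.
Start: joints at [-1.283, 0.3, 1.521, -0, 1.321, -0.067], TCP at [191.064, -515.736, 196.746] pointing down, gripper open.
Joint ranges: [-3.03, 3.03], [-0.79, 2.21], [0.23, 2.52], [-1.04, 4.18], [0, 3.07], [-2.55, 2.55]. Speed limits (rad/s): [2.22, 2.22, 2.57, 3.14, 3.14, 3.14].

### API

Orientations are given as [roll, pitch, yaw] about the fixed x, y, z axes, in that order (R = Rz(yaw) Ry(pitch) Rx(roll)).
In Python, from cell import manip gives the robot as it stands. The module is installed in compiled form; this text tells all that it offers.
- The arm moves only by the tool step_arm, never from a script. Its argument "series" is one flat list of numbers, 5 for each row, row after row: the shift along the world's x, y, z in mm, then the turn about the world's z in rad, then the closure, from 0 (fully open) to 1 (shut). In form: [dx, dy, dz, spin, jaw, dx, dy, dz, spin, jaw, ...]. A call has 1 to 20 rows; each row shifts and turns the commanded pose from where the row before left it; what a row does not reach is not made up. A row lasts 1/8 s, in which the tool goes at most 62.5 mm and 10.7 degrees, less where a joint would pass 70% of its speed; a pose out of reach is approached as far as the arm can. A call is refused whole if a number of a shift passes 62.5 or a number of a turn 0.188, either way. A call with a gripper value outside its range is refused whole. The fingers move at their own pace and stop on an object; "squeeze" is the grip in N (left out, the last holds). Time passes only in rows, so rows that do not move let the fingers close. It gives the time, the measured TCP pose, the force, the opening and the grip force at its end, in the units of the state.
- manip.read_state(): the state, without advancing time (a new reading comes with each control period).
- manip.camera(name): name is "scene" or "top" or "wrist"; returns (picture, depth): 400x640x3 uint8, blue, green, red; 400x640 float32, mm along the optical axis (not along the pixel's ray), 0 where there is no reading.
- manip.camera_info(name): a dict with "fovy" (degrees; the focal length in pixels is half the picture's height over the tangent of half this angle, whatever the lens; pixels are square), "cx", "cy" (the principal point, pixels), "eye" and "orientation" of the camera in the world. Camera axes: x right, y down, z forward; pixel columns grow to the right and rows downward; lengths in mm; the calibration is good to about 2 mm. A picture is of the moment at which its call begins: read the wrist's pose just before it. camera_info takes no time and is no camera call; for the wrist camera it gives the pose at the moment of the call.
- manip.sign_off(): hands the job in; it is judged then, once.
The state is a dict: "clock": time; "joints": joint angles; "qd": joint speeds; "effort": joint torques, N m; "eef_pos": TCP position; "eef_rot": TCP orientation; "wrist_force": force on the tool from outside, world axes, zero at the start; "moment": the same for the moment, N m; "finger_gap": finger opening in mm; "finger_force": force on a finger pad.
Only numpy, scipy, OpenCV 4.12 (cv2) and the standard library are available. Lean on these libraries where they do the work, as an engineer would, in place of code of your own. Each camera call takes 0.05 s, during which the arm holds its last target. There are 200 camera calls.

## Working session

There is one attempt and no reset: what is moved stays moved. The work goes in short steps, Python scripts to look and compute and a tool call to move; the robot and the scene stay as the last step left them, time stands still between calls to the robot, and variables do not carry over. Pictures are saved under pics/ and viewed, at most 10 in all, crops included, and the job is handed in when it is done.

Besides the shell and the picture viewer there is one more tool, called by a JSON object that holds its "name" and its "arguments", one argument or row to a line. step_arm: Moves the arm, as the interface text tells. Its arguments: {"type":"object","properties":{"series":{"type":"array"},"squeeze":{"type":"number"}},"required":["series"]}

```bash
mkdir -p pics; cat > h.py <<'E'
import numpy as np, cv2
from cell import manip
from scipy.spatial.transform import Rotation as R
def info(n):
    i=manip.camera_info(n); return i
def pts(n,d,i):
    f=200/np.tan(np.radians(i['fovy'])/2)
    v,u=np.mgrid[0:400,0:640]
    c=np.stack([(u-i['cx'])/f*d,(v-i['cy'])/f*d,d],-1)
    o=np.array(i['orientation'])
    M=o if o.shape==(3,3) else R.from_euler('xyz',o).as_matrix()
    return c@M.T+np.array(i['eye'])
def shot(n,name):
    i=info(n); p,d=manip.camera(n); cv2.imwrite(f'pics/{name}.png',p); P=pts(n,d,i); np.savez(f'{name}.npz',p=p,d=d,P=P); return p,d,P,i
E
python3 - <<'E'
from h import *
print(manip.read_state())
for n in('scene','top'):
    p,d,P,i=shot(n,n+'0'); print(n,i)
E
```

```text
{'clock': 0.0, 'joints': array([-1.28259463e+00,  3.00480730e-01,  1.52162496e+00,  8.81054865e-06,
        1.32066747e+00, -6.65907956e-02]), 'qd': array([ 0.00090123, -0.00127869,  0.00050746,  0.000298  , -0.00137531,
       -0.00038082]), 'effort': array([-3.50851406e-04, -5.31807554e+01, -3.52737880e+01,  7.08269281e-02,
        2.43939960e-02, -8.35335845e-05]), 'eef_pos': array([ 190.99128253, -515.47164023,  196.16248517]), 'eef_rot': array([-3.14041533e+00, -8.70677209e-05,  3.54790259e-01]), 'wrist_force': array([0.23381808, 0.2548284 , 0.37691723]), 'moment': array([0.00680721, 0.04630899, 0.00536267]), 'finger_force': 0.0, 'finger_gap': 94.19829933865225}
scene {'fovy': 43.087240117915584, 'cx': 328.5153611590314, 'cy': 195.82484759432037, 'eye': array([ 129.85516655,  728.500896  , 1166.12631039]), 'orientation': array([-2.41181882, -0.01911714, -2.63786693])}
top {'fovy': 43.256353963608426, 'cx': 314.42351266454017, 'cy': 195.14946470216105, 'eye': array([ 346.44488796,  -99.31380927, 1284.61570984]), 'orientation': array([-2.96390260e+00, -1.94324060e-03, -1.56210751e+00])}
```

View pics/top0.png

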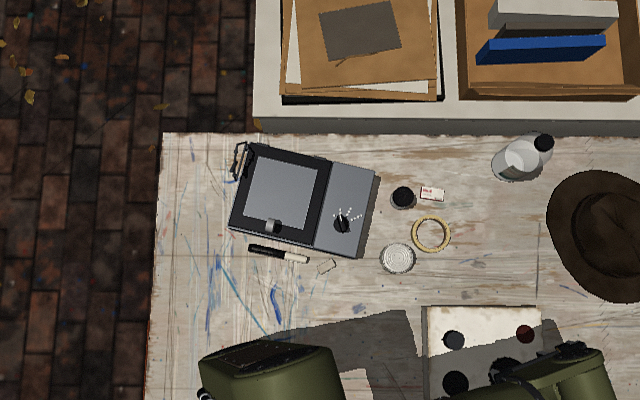

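View pics/scene0.png

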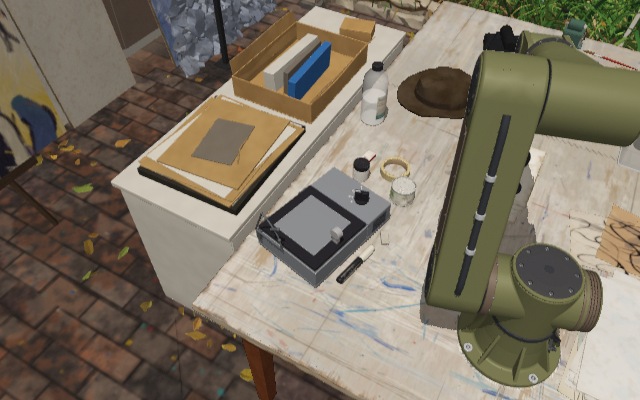

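The top view shows the box at about (230–378, 143–258), with the pull at (272,226) and the dial at (342,224). The dots fan out up and right of the dial, and the loose items are to the right and in front.

```bash
python3 - <<'E'
from h import *
z=np.load('top0.npz');P=z['P'];p=z['p']
Z=P[...,2]; m=(Z>65)&(Z<96); w=np.zeros_like(m); w[138:265,225:385]=1; m&=w
n,l,s,c=cv2.connectedComponentsWithStats(m.astype(np.uint8)); k=1+np.argmax(s[1:,4]); m=l==k
r=cv2.minAreaRect(P[m][:,:2].astype(np.float32)); print('box rect',r,cv2.boxPoints(r))
con=P[150:250,355:360]; print('console z',np.median(P[200:240,355:365,2]),'lid z',np.median(P[165:210,265:300,2]))
for nm,(a,b,cc,dd),lo in(('pull',(205,245,255,290),105),('dial',(200,245,325,360),108)):
    q=P[a:b,cc:dd].reshape(-1,3); q=q[(q[:,2]>lo)&(q[:,2]<135)]; print(nm,len(q),q.mean(0),cv2.minAreaRect(q[:,:2].astype(np.float32)))
for nm,(u,v) in dict(jar=(402,196),tin=(397,258),eraser=(327,266),pen=(278,253),leads=(433,193)).items(): print(nm,P[v,u].round())
x=cv2.resize(p[190:265,225:385],None,fx=5,fy=5,interpolation=cv2.INTER_CUBIC);cv2.imwrite('pics/c1.png',x)
E
```

```text
box rect ((556.3018798828125, -63.448486328125), (329.17034912109375, 221.38873291015625), 76.8014907836914) [[ 410.9525   -198.41176 ]
 [ 626.4933   -248.96046 ]
 [ 701.65125    71.514786]
 [ 486.11047   122.06349 ]]
console z 78.39601276088149 lid z 87.45643354513095
pull 81 [482.70349223   1.37440762 128.49790729] ((484.1135559082031, 2.103290557861328), (17.601953506469727, 31.79176139831543), 75.83537292480469)
dial 90 [ 490.88366106 -163.60433994  116.33613374] ((491.75067138671875, -163.87408447265625), (40.11849594116211, 12.23578929901123), 15.677932739257812)
jar [ 566. -316.   61.]
tin [ 414. -301.   54.]
eraser [ 395. -133.   11.]
pen [426. -10.  18.]
leads [ 583. -403.   15.]
```

View pics/c1.png

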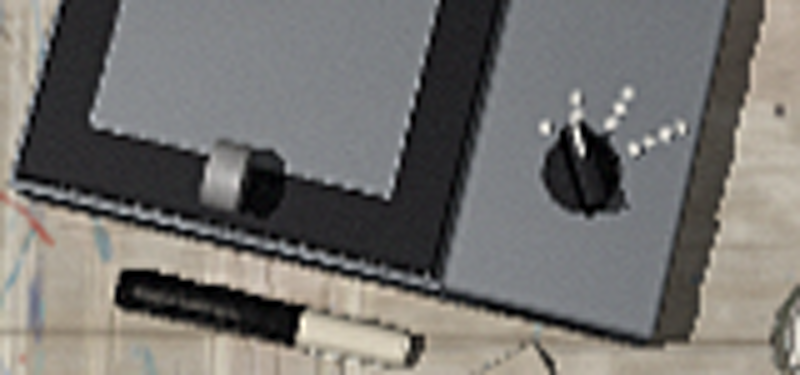

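{"name": "step_arm", "arguments": {
  "series": [30,35,5,-0.01,0,30,35,5,-0.01,0,30,35,5,-0.01,0,30,35,5,-0.01,0,30,35,5,-0.01,0,30,35,5,-0.01,0,30,35,5,-0.01,0,30,35,5,-0.01,0,30,35,5,0,0,30,35,5,0,0,0,0,0,0,0,0,0,0,0,0,0,0,0,0,0],
  "squeeze": 20
}}

```text
clock: 1.72
eef_pos: [490.5, -166.5, 246.6]
eef_rot: [-3.141, 0.0, 0.274]
wrist_force: [-0.7, -0.5, 0.4]
finger_gap: 93.8
finger_force: 0.0
```

```bash
python3 - <<'E'
from h import *
p,d,P,i=shot('wrist','w1'); s=manip.read_state(); print(s['clock'],s['eef_pos'],s['eef_rot'],i['eye'],i['orientation'])
E
```

```text
1.775 [ 490.55063187 -166.51623138  246.67381338] [-3.14152667e+00  1.90143996e-04  2.73466489e-01] [ 569.59893466 -144.26025317  434.67963165] [ 2.85963975e+00  1.88982332e-04 -1.29731603e+00]
```

View pics/w1.png

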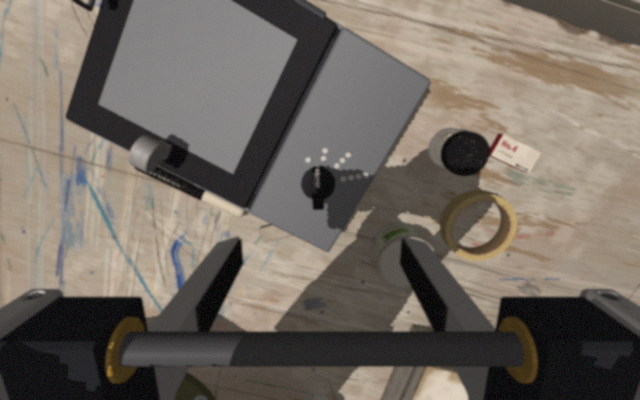

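The wrist view shows the dial at (318,185) with its white line at (318,172). The one-dot mark is at (308,159), two dots at (324,152), three at (342,160) and four at (355,177). The pull is at (150,152).

```bash
python3 - <<'E'
from h import *
z=np.load('w1.npz');P=z['P'];p=z['p'];d=z['d']
q=P[160:215,295:345].reshape(-1,3); q=q[(q[:,2]>106)&(q[:,2]<128)]; r=cv2.minAreaRect(q[:,:2].astype(np.float32)); print('dial',len(q),q.mean(0),r)
c=np.array(r[0])
q=P[125:180,120:190].reshape(-1,3); q=q[(q[:,2]>112)&(q[:,2]<150)]; print('pull',len(q),q.mean(0),q[:,2].max(),cv2.minAreaRect(q[:,:2].astype(np.float32)))
g=p.min(2); m=np.zeros_like(g); m[140:190,298:375]=(g[140:190,298:375]>125)
n,l,s,cc=cv2.connectedComponentsWithStats(m)
for k in range(1,n):
    w=P[l==k].mean(0); v=w[:2]-c; print(cc[k].round(1),s[k,4],w.round(1),np.hypot(*v).round(1),np.arctan2(v[1],v[0]).round(3))
cv2.imwrite('pics/c2.png',cv2.resize(p[140:225,290:385],None,fx=6,fy=6,interpolation=cv2.INTER_CUBIC))
E
```

```text
dial 485 [ 495.02451477 -161.79471411  117.64071805] ((494.0282287597656, -161.97024536132812), (40.475830078125, 11.972156524658203), 17.963787078857422)
pull 937 [487.95315343   0.81470747 130.90063061] 139.40143114359205 ((485.9757080078125, 3.745100975036621), (18.756988525390625, 31.770204544067383), 78.50558471679688)
[301. 143.] 1 [ 529.8 -133.    78.8] 46.1 0.681
[323.9 153.7] 96 [ 525.6 -159.7   80.9] 31.7 0.072
[300. 150.] 1 [ 522.6 -133.9   81.1] 40.1 0.777
[342.  159.9] 124 [ 524.9 -180.1   83.9] 35.8 -0.53
[307.1 159.3] 49 [ 514.9 -143.9   80.9] 27.7 0.713
[298. 158.] 1 [ 513.3 -133.9   78.7] 34.1 0.968
[365.6 173.6] 13 [ 517.1 -209.6   81.1] 52.9 -1.119
```

View pics/c2.png

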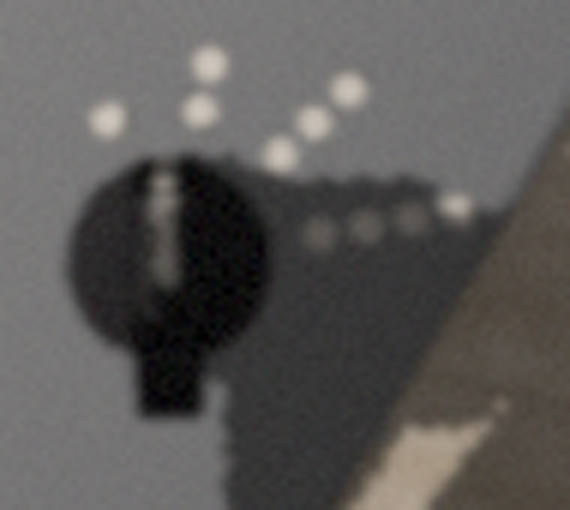

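The marks lie at world angles of about 0.69, 0.08, -0.53 and -1.12. The bar is at about 0.30, between clicks one and two, so it needs a turn of about -0.83. Next I descend and grip it.

{"name": "step_arm", "arguments": {
  "series": [3,4,-22,0.03,0,0,0,-22,0,0,0,0,-22,0,0,0,0,-22,0,0,0,0,-22,0,0.3,0,0,-22,0,0.5,0,0,0,0,0.6,0,0,0,0,0.8,0,0,0,0,1,0,0,0,0,1,0,0,0,0,1,0,0,0,0,1],
  "squeeze": 25
}}

```text
clock: 3.28
eef_pos: [494.1, -161.7, 114.8]
eef_rot: [3.142, -0.0, 0.305]
wrist_force: [0.8, -0.5, 1.1]
finger_gap: 17.4
finger_force: 0.0
```

{"name": "step_arm", "arguments": {
  "series": [0,0,0,0,1,0,0,0,0,1,0,0,0,0,1,0,0,0,0,1]
}}

```text
clock: 3.78
eef_pos: [494.1, -161.7, 114.7]
eef_rot: [-3.142, 0.0, 0.305]
wrist_force: [-0.2, -0.2, 1.2]
finger_gap: 0.3
finger_force: 0.0
```

```bash
python3 - <<'E'
from h import *
p,d,P,i=shot('wrist','w2'); p2,d2,P2,_=shot('top','top2')
a=cv2.resize(p2[185:265,300:380],(400,400),interpolation=cv2.INTER_CUBIC)
cv2.imwrite('pics/c3.png',np.hstack([cv2.resize(p,(400,400))*1,a]))
print(manip.read_state())
E
```

```text
{'clock': 3.875, 'joints': array([-3.86840407e-01,  3.17886959e-01,  1.69934347e+00,  1.32156829e-05,
        1.12442013e+00,  8.79172130e-01]), 'qd': array([-0.00042016,  0.00052952, -0.00034677, -0.00090571, -0.00125679,
        0.00018061]), 'effort': array([ 4.81140614e-04, -5.11415005e+01, -3.22345054e+01,  5.39100682e-02,
       -4.65997355e-02, -3.44170098e-05]), 'eef_pos': array([ 494.04564221, -161.73359061,  114.71127378]), 'eef_rot': array([-3.14154654e+00,  3.69973417e-05,  3.04778085e-01]), 'wrist_force': array([0.66957244, 0.12502364, 0.29538412]), 'moment': array([-0.02285594, -0.03030055,  0.05228474]), 'finger_force': 0.0, 'finger_gap': 0.4348081553871827}
```

View pics/c3.png

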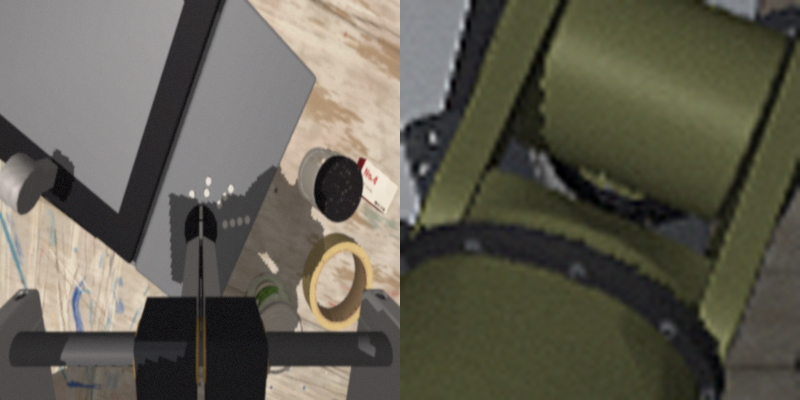

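The fingers are shut, and the bar is still visible at about (200,220) in the picture, just beyond the fingertips. I'll check the tip height and position.

```bash
python3 - <<'E'
from h import *
z=np.load('w2.npz');P=z['P']
for v in range(195,300,5): print(v,P[v,306:336:4].round(0).tolist())
cv2.imwrite('pics/c4.png',cv2.resize(z['p'][185:285,270:370],(600,600),interpolation=cv2.INTER_CUBIC))
E
```

```text
195 [[515.0, -144.0, 83.0], [515.0, -147.0, 83.0], [515.0, -150.0, 80.0], [516.0, -152.0, 80.0], [517.0, -155.0, 80.0], [518.0, -158.0, 80.0], [519.0, -160.0, 81.0], [520.0, -163.0, 81.0]]
200 [[510.0, -145.0, 80.0], [511.0, -148.0, 80.0], [512.0, -151.0, 79.0], [512.0, -154.0, 79.0], [514.0, -156.0, 81.0], [514.0, -159.0, 79.0], [515.0, -162.0, 80.0], [516.0, -164.0, 79.0]]
205 [[506.0, -147.0, 79.0], [508.0, -149.0, 81.0], [510.0, -151.0, 87.0], [512.0, -154.0, 89.0], [512.0, -157.0, 88.0], [513.0, -159.0, 88.0], [512.0, -163.0, 80.0], [513.0, -165.0, 80.0]]
210 [[505.0, -147.0, 84.0], [506.0, -150.0, 86.0], [511.0, -152.0, 99.0], [512.0, -154.0, 100.0], [513.0, -156.0, 102.0], [513.0, -159.0, 100.0], [513.0, -162.0, 96.0], [511.0, -166.0, 87.0]]
215 [[501.0, -148.0, 86.0], [502.0, -151.0, 85.0], [511.0, -152.0, 109.0], [512.0, -154.0, 110.0], [513.0, -156.0, 112.0], [513.0, -159.0, 109.0], [513.0, -162.0, 108.0], [508.0, -167.0, 87.0]]
220 [[498.0, -149.0, 85.0], [499.0, -152.0, 86.0], [510.0, -152.0, 117.0], [511.0, -154.0, 117.0], [512.0, -157.0, 117.0], [512.0, -159.0, 118.0], 
[... 2292 characters left out ...]
58.0, 172.0], [501.0, -160.0, 169.0], [505.0, -160.0, 176.0], [505.0, -162.0, 175.0], [505.0, -164.0, 175.0]]
285 [[501.0, -153.0, 178.0], [502.0, -154.0, 179.0], [503.0, -156.0, 179.0], [502.0, -158.0, 177.0], [499.0, -161.0, 169.0], [505.0, -160.0, 180.0], [505.0, -162.0, 179.0], [506.0, -164.0, 179.0]]
290 [[501.0, -153.0, 182.0], [502.0, -154.0, 182.0], [504.0, -156.0, 184.0], [502.0, -158.0, 181.0], [497.0, -161.0, 170.0], [504.0, -161.0, 183.0], [505.0, -162.0, 182.0], [506.0, -164.0, 183.0]]
295 [[502.0, -153.0, 186.0], [503.0, -154.0, 187.0], [503.0, -156.0, 187.0], [502.0, -158.0, 184.0], [495.0, -162.0, 171.0], [505.0, -160.0, 187.0], [505.0, -162.0, 187.0], [505.0, -164.0, 186.0]]
```

View pics/c4.png

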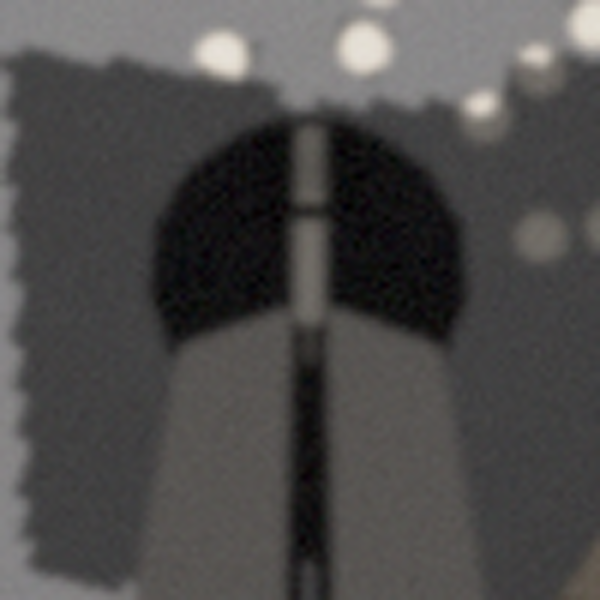

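The fingertips appear to end at about z≈127, which is about 12 mm above the TCP instead of 25 mm below it, so the fingers closed above the bar. I'll reopen, go down in small steps watching the force, and measure the tip again.

{"name": "step_arm", "arguments": {
  "series": [0,0,0,0,0.5,0,0,0,0,0.5,0,0,0,0,0.5,0,0,-4,0,0.5,0,0,-4,0,0.5,0,0,-4,0,0.5,0,0,0,0,0.5]
}}

```text
clock: 4.75
eef_pos: [493.9, -161.7, 102.3]
eef_rot: [-3.141, 0.001, 0.305]
wrist_force: [-0.5, 0.3, 0.5]
finger_gap: 47.0
finger_force: 0.0
```

```bash
python3 - <<'E'
from h import *
p,d,P,i=shot('wrist','w3'); print(manip.read_state()['eef_pos'],i['eye'])
cv2.imwrite('pics/c5.png',cv2.resize(p[170:300,230:410],(720,520),interpolation=cv2.INTER_CUBIC))
for u in(265,270,275,360,365,370): print(u,[(v,P[v,u].round().tolist()) for v in range(225,262,4)])
E
```

```text
[ 493.99671577 -161.70866714  102.57003612] [ 572.32088224 -137.03377322  290.37604499]
265 [(225, [488.0, -123.0, 80.0]), (229, [485.0, -124.0, 79.0]), (233, [482.0, -125.0, 79.0]), (237, [479.0, -126.0, 80.0]), (241, [494.0, -128.0, 118.0]), (245, [495.0, -129.0, 124.0]), (249, [495.0, -130.0, 131.0]), (253, [495.0, -131.0, 135.0]), (257, [496.0, -132.0, 140.0]), (261, [495.0, -132.0, 144.0])]
270 [(225, [489.0, -126.0, 79.0]), (229, [486.0, -127.0, 80.0]), (233, [483.0, -128.0, 80.0]), (237, [480.0, -129.0, 79.0]), (241, [495.0, -131.0, 119.0]), (245, [495.0, -132.0, 123.0]), (249, [495.0, -133.0, 129.0]), (253, [496.0, -133.0, 134.0]), (257, [497.0, -134.0, 140.0]), (261, [496.0, -135.0, 144.0])]
275 [(225, [490.0, -130.0, 80.0]), (229, [488.0, -131.0, 81.0]), (233, [485.0, -131.0, 80.0]), (237, [496.0, -133.0, 113.0]), (241, [496.0, -134.0, 119.0]), (245, [497.0, -134.0, 125.0]), (249, [496.0, -135.0, 128.0]), (253, [495.0, -136.0, 132.0]), (257, [495.0, -136.0, 137.0]), (261, [495.0, -137.0, 140.0])]
360 [(225, [507.0, -185.0, 79.0]), (229, [505.0, -186.0, 80.0]), (233, [503.0, -186.0, 83.0]), (237, [499.0, -188.0, 80.0]), (241, [497.0, -189.0, 81.0]), (245, [494.0, -190.0, 80.0]), (249, [491.0, -191.0, 81.0]), (253, [488.0, -192.0, 80.0]), (257, [485.0, -193.0, 79.0]), (261, [483.0, -194.0, 81.0])]
365 [(225, [509.0, -188.0, 80.0]), (229, [506.0, -189.0, 80.0]), (233, [503.0, -190.0, 81.0]), (237, [512.0, -183.0, 113.0]), (241, [510.0, -183.0, 115.0]), (245, [510.0, -182.0, 121.0]), (249, [510.0, -182.0, 126.0]), (253, [508.0, -182.0, 128.0]), (257, [506.0, -183.0, 129.0]), (261, [504.0, -183.0, 130.0])]
370 [(225, [510.0, -192.0, 80.0]), (229, [507.0, -192.0, 81.0]), (233, [504.0, -194.0, 79.0]), (237, [502.0, -194.0, 80.0]), (241, [512.0, -185.0, 118.0]), (245, [512.0, -184.0, 124.0]), (249, [512.0, -183.0, 130.0]), (253, [511.0, -183.0, 134.0]), (257, [510.0, -183.0, 136.0]), (261, [510.0, -182.0, 141.0])]
```

View pics/c5.png

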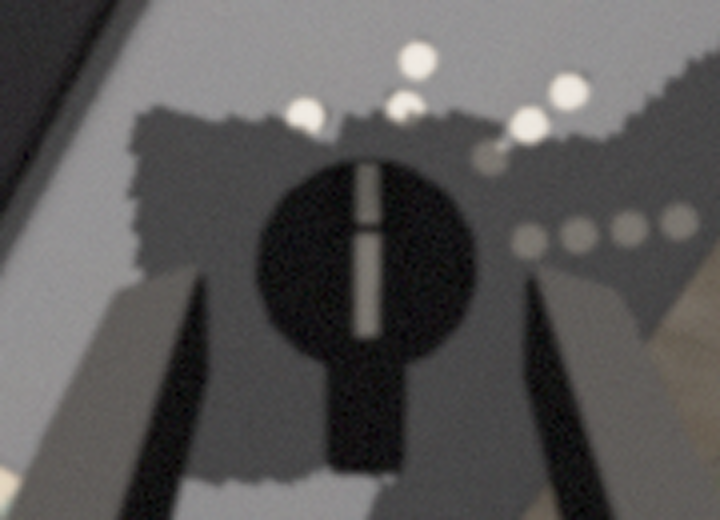

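The tips are at about z 111 with the TCP at 102, so they really end about 10 mm above the reported TCP. I'll lower 20 more mm and close.

{"name": "step_arm", "arguments": {
  "series": [0,0,-4,0,0.5,0,0,-4,0,0.5,0,0,-4,0,0.5,0,0,0,0,0.5]
}}

```text
clock: 5.3
eef_pos: [493.9, -161.7, 90.3]
eef_rot: [-3.141, 0.001, 0.305]
wrist_force: [0.8, -0.3, -0.7]
finger_gap: 47.2
finger_force: 0.0
```

{"name": "step_arm", "arguments": {
  "series": [0,0,-4,0,0.5,0,0,-3,0,0.5,0,0,0,0,0.8,0,0,0,0,1,0,0,0,0,1,0,0,0,0,1,0,0,0,0,1,0,0,0,0,1]
}}

```text
clock: 6.3
eef_pos: [494.1, -161.7, 83.8]
eef_rot: [-3.142, -0.0, 0.305]
wrist_force: [-0.6, 0.3, 0.7]
finger_gap: 11.6
finger_force: 25.0
```

The bar is gripped. Now I turn it to world angle -0.53.

{"name": "step_arm", "arguments": {
  "series": [0,0,0,-0.12,1,0,0,0,-0.12,1,0,0,0,-0.12,1,0,0,0,-0.12,1,0,0,0,-0.12,1,0,0,0,-0.12,1,0,0,0,-0.12,1,0,0,0,0,1,0,0,0,0,1]
}}

```text
clock: 7.42
eef_pos: [493.9, -163.2, 83.8]
eef_rot: [3.139, -0.001, -0.535]
wrist_force: [-2.3, -10.4, -1.3]
finger_gap: 11.7
finger_force: 25.0
```

{"name": "step_arm", "arguments": {
  "series": [0,0,0,0,0.6,0,0,0,0,0.5,0,0,0,0,0.5,0,0,20,0,0.5,0,0,30,0,0.5,0,0,40,0,0.5,0,0,40,0,0.5,0,0,30,0,0.5,0,0,0,0,0.5]
}}

```text
clock: 8.55
eef_pos: [494.8, -161.9, 245.7]
eef_rot: [-3.141, -0.004, -0.535]
wrist_force: [-0.6, 0.5, -0.7]
finger_gap: 46.9
finger_force: 0.0
```

```bash
python3 - <<'E'
from h import *
p,d,P,i=shot('wrist','w4'); print(manip.read_state()['eef_pos'])
m=(P[...,2]>108)&(P[...,2]<128)&(abs(P[...,0]-494)<28)&(abs(P[...,1]+162)<28); q=P[m]
print('dial',len(q),q.mean(0),cv2.minAreaRect(q[:,:2].astype(np.float32)))
m=(P[...,2]>112)&(P[...,2]<150)&(abs(P[...,0]-486)<30)&(abs(P[...,1]-3)<30); q=P[m]
print('pull',len(q),q.mean(0),q[:,2].max(),cv2.minAreaRect(q[:,:2].astype(np.float32)))
m=q[:,2]>136; print('crest',q[m].mean(0),m.sum())
E
```

```text
[ 494.19942524 -161.68886105  243.94509515]
dial 478 [ 494.17936707 -163.36135001  117.78513984] ((493.59423828125, -163.0700225830078), (11.1984281539917, 40.39208984375), 59.42490005493164)
pull 765 [ 4.87503029e+02 -2.75794034e-01  1.29863573e+02] 139.51724534702635 ((485.79034423828125, 3.3917198181152344), (18.91885757446289, 30.87248420715332), 77.44447326660156)
crest [485.61898399   3.45245501 137.12462563] 198
```

View pics/w4.png

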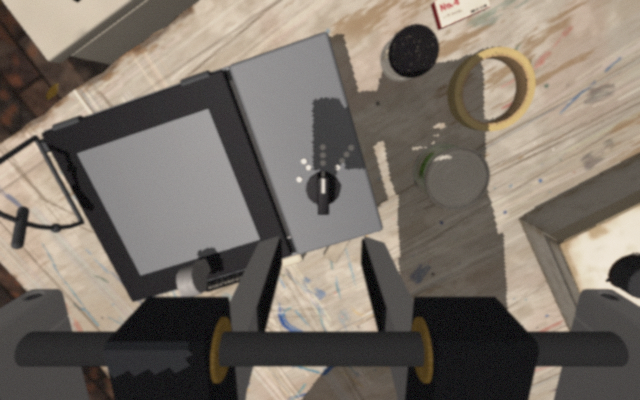

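The bar is at -0.534, on the line of three dots (dial at (322,188), dots at (322,148–165)), and the lid is still shut. Next I move over the pull at (485.7, 3.5) and descend.

{"name": "step_arm", "arguments": {
  "series": [-1.5,27.5,0,0.05,0.5,-1.5,27.5,0,0.05,0.5,-1.5,27.5,0,0.05,0.5,-1.5,27.5,0,0.05,0.5,-1.5,27.5,0,0.05,0.5,-1,27.5,0,0.055,0.5,0,0,-30,0,0.5,0,0,-30,0,0.5,0,0,0,0,0.5,0,0,0,0,0.5]
}}

```text
clock: 9.85
eef_pos: [485.8, 3.2, 184.3]
eef_rot: [-3.141, -0.0, -0.23]
wrist_force: [0.3, 0.3, 0.1]
finger_gap: 46.8
finger_force: 0.0
```

```bash
python3 - <<'E'
from h import *
p,d,P,i=shot('wrist','w5'); print(manip.read_state()['eef_pos'],manip.read_state()['eef_rot'])
m=(P[...,2]>108)&(P[...,2]<142)&(abs(P[...,0]-486)<22)&(abs(P[...,1]-3)<22); q=P[m]
print('pull',len(q),q.mean(0),q[:,2].max(),cv2.minAreaRect(q[:,:2].astype(np.float32)))
E
```

```text
[485.9581984    3.18015556 184.66343938] [-3.14137741e+00 -1.14027722e-03 -2.30334500e-01]
pull 910 [488.98889352   3.38346761 133.86075703] 139.00989854567806 ((486.3548889160156, 4.045942306518555), (18.003684997558594, 30.20952796936035), 77.10724639892578)
```

Well aligned. I'll go down 90 mm and pinch.

{"name": "step_arm", "arguments": {
  "series": [0.5,0.5,-20,0,0.5,0,0,-20,0,0.5,0,0,-20,0,0.5,0,0,-15,0,0.5,0,0,-10,0,0.5,0,0,-5,0,0.5,0,0,0,0,0.7,0,0,0,0,1,0,0,0,0,1,0,0,0,0,1,0,0,0,0,1],
  "squeeze": 40
}}

```text
clock: 11.28
eef_pos: [486.2, 3.8, 94.0]
eef_rot: [-3.141, -0.0, -0.23]
wrist_force: [-0.7, 1.5, 2.3]
finger_gap: 17.7
finger_force: 40.0
```

Gripped at 17.7 mm. Now I lift along the arc, first 20°.

{"name": "step_arm", "arguments": {
  "series": [2.0,-0.5,8.2,0,1,2.2,-0.5,8.2,0,1,2.6,-0.6,8,0,1,2.9,-0.7,8,0,1,3.3,-0.8,7.7,0,1,3.6,-0.8,7.7,0,1,4,-0.9,7.4,0,1,4.2,-1,7.3,0,1,0,0,0,0,1]
}}

```text
clock: 12.4
eef_pos: [511.2, -2.0, 156.7]
eef_rot: [-3.141, -0.0, -0.23]
wrist_force: [1.3, 4.1, -5.1]
finger_gap: 18.3
finger_force: 40.0
```

{"name": "step_arm", "arguments": {
  "series": [4.5,-1.1,7,0,1,4.8,-1.1,7,0,1,5.1,-1.2,6.6,0,1,5.4,-1.2,6.4,0,1,5.7,-1.4,6.1,0,1,6,-1.4,6,0,1,6.2,-1.4,5.6,0,1,6.4,-1.5,5.4,0,1,0,0,0,0,1,0,0,0,0,1,0,0,0,0,1]
}}

```text
clock: 13.78
eef_pos: [554.9, -12.1, 206.0]
eef_rot: [-3.141, 0.001, -0.23]
wrist_force: [2.6, 4.9, -11.4]
finger_gap: 17.8
finger_force: 40.0
```

```bash
python3 - <<'E'
from h import *
s=manip.read_state(); print(s['clock'],s['eef_pos'],s['wrist_force'],s['moment'])
u=np.array([np.cos(-.23),np.sin(-.23)]); w=np.array([-u[1],u[0]])
hinge=np.array([486.2,3.8])+190*u
for n in('scene','top','wrist'):
    p,d,P,i=shot(n,n+'9')
    r=P[...,:2]-hinge; h=-(r@u); l=r@w; Z=P[...,2]
    m=(h>15)&(h<185)&(abs(l)<120)&(Z>85)&(Z<240)&(Z>81+h*.5)&(Z<81+h*1.2+25)
    m&=d>0
    if m.sum()<50: print(n,m.sum()); continue
    a,b=h[m],Z[m]
    for _ in range(6):
        c=np.polyfit(a,b,1); e=abs(b-np.polyval(c,a)); k=e<max(3,np.median(e)*1.5); a,b=a[k],b[k]
    print(n,m.sum(),len(a),'angle',np.degrees(np.arctan(c[0])),'off',c[1],np.percentile(a,[2,98]))
    m=(Z>108)&(Z<128)&(abs(P[...,0]-494)<28)&(abs(P[...,1]+162)<28)
    if m.sum()>30: print('  dial',m.sum(),cv2.minAreaRect(P[m][:,:2].astype(np.float32)))
E
```

```text
13.775 [554.90774764 -12.1310238  206.03776562] [  2.61293265   4.93019261 -11.39432215] [ 0.94013782 -0.36805182  0.07424098]
scene 2019 1374 angle 37.954104409139305 off 90.70685769610272 [ 21.83940147 161.70342196]
  dial 67 ((490.80535888671875, -162.8388214111328), (15.364158630371094, 42.46881866455078), 56.76011276245117)
top 1131 857 angle 38.12675770705344 off 87.53983688702965 [ 17.08711492 162.70735989]
  dial 88 ((492.20770263671875, -164.21109008789062), (11.50169563293457, 40.71001052856445), 59.26533126831055)
wrist 58476 53471 angle 38.2398259364025 off 89.91920357530987 [ 19.23802747 154.34313599]
  dial 790 ((493.8282775878906, -161.96954345703125), (13.11296558380127, 41.17475891113281), 60.03626251220703)
```

View pics/scene9.png

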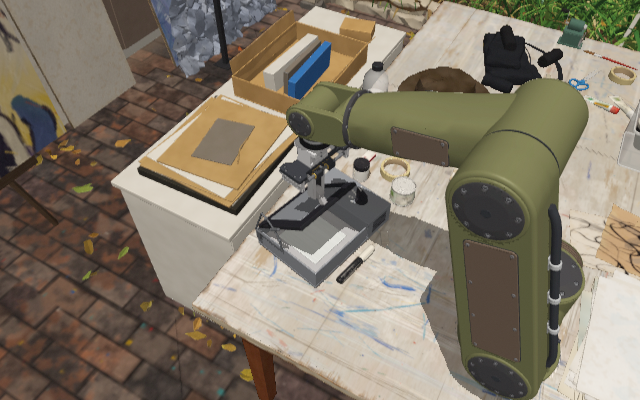

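The scene view shows the lid held open in the gripper, with the bystanders untouched. All three cameras give about 38.1°. I'll check for slope bias on the shut lid, then correct.

```bash
python3 - <<'E'
from h import *
u=np.array([np.cos(-.23),np.sin(-.23)]); w=np.array([-u[1],u[0]]); hinge=np.array([486.2,3.8])+190*u
for n in('top0','scene0','w4','w1'):
    P=np.load(n+'.npz')['P']; r=P[...,:2]-hinge; h=-(r@u); l=r@w
    m=(h>20)&(h<160)&(abs(l)<90)&(P[...,2]>80)&(P[...,2]<95)
    c=np.polyfit(h[m],P[...,2][m],1); print(n,m.sum(),np.degrees(np.arctan(c[0])),c[1])
E
```

```text
top0 4181 0.05443848531824798 86.95359550799554
scene0 2540 0.18151918405540343 87.71957665213769
w4 21006 0.09388151661767488 88.04271814467971
w1 23992 -0.00640589921709457 88.23648731311883
```

Bias is negligible, so I add about 1.9°, which is 6.3 mm along the tangent.

{"name": "step_arm", "arguments": {
  "series": [2.4,-0.6,2,0,1,2.4,-0.6,2,0,1,0,0,0,0,1,0,0,0,0,1,0,0,0,0,1,0,0,0,0,1]
}}

```text
clock: 14.68
eef_pos: [559.5, -13.2, 209.6]
eef_rot: [-3.141, 0.002, -0.23]
wrist_force: [2.5, 5.1, -13.7]
finger_gap: 17.6
finger_force: 40.0
```

```bash
cat > m.py <<'E'
from h import *
s=manip.read_state(); print(s['clock'],s['eef_pos'],s['wrist_force'],s['finger_force'])
u=np.array([np.cos(-.23),np.sin(-.23)]); w=np.array([-u[1],u[0]]); hinge=np.array([486.2,3.8])+190*u
for n in('top','wrist','scene'):
    p,d,P,i=shot(n,n+'10'); r=P[...,:2]-hinge; h=-(r@u); l=r@w; Z=P[...,2]
    m=(h>15)&(h<185)&(abs(l)<120)&(Z>85)&(Z<240)&(Z>81+h*.5)&(Z<81+h*1.2+25)
    a,b=h[m],Z[m]
    for _ in range(8):
        c=np.polyfit(a,b,1); e=abs(b-np.polyval(c,a)); k=e<max(3,np.median(e)*1.5); a,b=a[k],b[k]
    print(n,len(a),'angle',np.degrees(np.arctan(c[0])),c[1])
E
python3 m.py
```

```text
14.675 [559.45538401 -13.19384805 209.64138465] [  2.51823554   5.0960929  -13.67294942] 39.996076226234436
top 785 angle 39.79431652763201 87.61500519750152
wrist 54077 angle 39.82312301735257 90.22810838730464
scene 1290 angle 39.55072962513296 91.02708177665622
```

{"name": "step_arm", "arguments": {
  "series": [0.6,-0.1,0.5,0,1,0,0,0,0,1,0,0,0,0,1,0,0,0,0,1,0,0,0,0,1,0,0,0,0,1,0,0,0,0,1,0,0,0,0,1]
}}

```text
clock: 15.82
eef_pos: [559.9, -13.3, 210.0]
eef_rot: [-3.141, 0.002, -0.23]
wrist_force: [2.2, 5.6, -13.7]
finger_gap: 17.6
finger_force: 40.0
```

```bash
python3 m.py
```

```text
15.825 [559.92205307 -13.29891471 210.01572289] [  2.16763485   5.6392536  -13.65837206] 39.99580979347229
top 786 angle 39.90028799276411 88.00213667696232
wrist 53925 angle 39.98368654464576 90.26046333753315
scene 1291 angle 39.75213394708509 90.99393157458117
```

```bash
python3 -c "
from cell import manip
print(manip.sign_off())"
```

```text
the job is handed in; nothing more can be done
None
```

The job is handed in: I turned the dial to three dots with the lid shut, and the gripper holds the lid by its pull at about 39.9° (cameras read 39.75–39.98°), with the other things left in place as far as the views show.

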